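# Seat a keyed work holder in the engraving block and hold it down

### The arm

A 6-joint arm with a two-finger parallel gripper is mounted at the origin on the work surface. World frame = base frame: x ahead of the robot, y to its left, z up, the work surface at z = 0. Lengths are in m, angles in rad, forces in N, time in s.
With the tool pointing down it reaches from about 0.35 to 0.775 m from the base axis. Payload 5.5 kg.
Tool frame: the origin (TCP) lies midway between the tips of the shut fingers; the grasp point (between the pads) lies 19 mm behind it; z points along the fingers, y is the line along which they close (so a half turn about z gives the same grasp; the last joint's range is limited). The gripper opens to 85 mm and grips with 20 to 120 N. Pads are 22 mm wide; open, the fingers measure 114 mm over their backs; the gripper's body (76 mm by 85 mm) begins 54 mm behind the grasp point. The pads swing forward as they close: fully open they stand 13 mm farther back than shut.
Start: joints at [-1.417, 0.313, 0.046, 1.304, 0, 1.431], TCP at [0.167, -0.55, 0.231] pointing down, gripper open.
Joint ranges: [-2.76, 2.76], [-0.86, 1.69], [-1.03, 1.26], [-2.2, 2.34], [-1.47, 1.5], [-3.14, 3.14]. Speed limits (rad/s): [2.57, 2.57, 3.14, 3.14, 3.14, 3.14].

### API

Orientations are given as a unit quaternion [w, x, y, z].
In Python, from workcell import telemetry, imaging, env gives the robot as it stands. The module is installed in compiled form; this text tells all that it offers.
- The arm moves only by the tool step_arm, never from a script. Its argument "moves" is a list of rows, each a list of 3 entries, a list of its own where there are three numbers: the shift along the tool's x, y, z in mm, then the turn, a rotation vector about the tool's x, y, z in rad, then the finger opening in mm, from 0 to 85.4. A call has 1 to 8 rows; each row is the pose to reach, as a shift and turn from the pose commanded when the call began, along the tool's axes at that moment; what a row does not reach only later rows make up. A row lasts 1/12 s, in which the tool goes at most 41.7 mm and 7.16 degrees, less where a joint would pass 70% of its speed; a pose out of reach is approached as far as the arm can. A call with a gripper value outside its range is refused whole. The fingers move at their own pace and stop on an object; "grip_force" is the grip in N (left out, the last holds). Time passes only in rows, so rows that repeat a pose let the fingers close. It gives the time, the measured TCP pose, the force, the opening and the grip force at its end, in the units of the state.
- telemetry.get_state(): the state, without advancing time (a new reading comes with each control period).
- imaging.read_camera(name): name is "scene" or "side" or "wrist"; returns the picture (384x512x3 uint8, red, green, blue); there is no depth.
- imaging.camera_params(name): a dict with "camera_matrix" (3x3 intrinsics, pixels), "pose" (4x4, takes a point from camera to world coordinates). Camera axes: x right, y up, looking along -z (the intrinsics and any distortion apply to the point x, -y, -z); pixel columns grow to the right and rows downward; lengths in m; the calibration is good to about 2 mm. A picture is of the moment at which its call begins: read the wrist's pose just before it. camera_params takes no time and is no camera call; for the wrist camera it gives the pose at the moment of the call.
- env.hand_in(): hands the job in; it is judged then, once.
The state is a dict: "clock": time; "joint_pos": joint angles; "qvel": joint speeds; "tau": joint torques, N m; "tcp_pos": TCP position; "orientation": TCP orientation; "wrist_force": force on the tool from outside, world axes, zero at the start; "ft_torque": the same for the moment, N m; "finger_gap": finger opening in m; "grip_force": force on a finger pad.
Only numpy, scipy, OpenCV 4.12 (cv2) and the standard library are available. Lean on these libraries where they do the work, as an engineer would, in place of code of your own. Each camera call takes 0.05 s, during which the arm holds its last target. There are 200 camera calls.

### The job

Take the work holder with the square black grip out of the tool rack and push its keyed shank into the hub of the engraving block, turning it until the key slips into the keyway, then keep pushing against the spring ejector until the collar sits flush on the hub. Finish while still gripping the holder and holding it fully home, so that the setter can tighten the lock screw; leave the other tools in the rack and everything else on the bench where they are.

Things in the scene. Friction and masses are not known exactly. Their poses are not given: they have to be found in the camera images.
- holder_grip (a point): Centre of the square black grip (24 x 24 mm, 44 mm high, faces square to x and y) of the loose 0.2 to 0.33 kg work holder, upright in one of the rack holes. Axes: z up along the shank, x towards the key. A 38 mm round collar, 22 to 28 mm under this point, rests on the rack. A brass disc and set stone end 36 mm above this point. Orange stripes on disc, grip and collar show the key's side.
- holder_tip (a point): Lower end of the holder's 16 mm diameter steel shank, on its axis, 78 mm under the grip centre; same axes. The lowest 6 mm taper to 10 mm diameter.
- holder_key (a point): Middle of the lower end of the holder's brass key, 10 mm out from the axis on the +x side, 16 mm above the shank's lower end (62 mm under the grip centre). The key is 5 mm wide, 30 mm long (up and down), and reaches 12.5 mm from the axis.
- holder_collar (a point): Centre of the underside of the holder's collar, 28 mm under the grip centre; same axes.
- hub_mouth (a point): Centre of the bore's mouth in the top face of the engraving block's octagonal steel hub (68 mm across flats). z up along the bore, x towards the keyway. Bore 18.4 mm in diameter; keyway 7.4 mm wide, reaching 15 mm from the axis on the +x side, full depth. The ejector's top lies 42 mm below the mouth when free; with the collar flush on the hub the shank's end is 50 mm below the mouth.
- hub_mark (a point): Orange line on the hub's top face, continued down its side, that marks the keyway's side: 28 mm from the bore axis along +x.
- block: The fixed, heavy engraving block: round blue foot of 120 mm diameter, steel hub above it, 90 mm high in all, a small brass lock screw out of its -x side. Origin at the centre of its underside on the bench, 90 mm under the hub mouth, same axes as the hub mouth.
- ejector (a joint): Travel of the brass spring ejector at the bottom of the bore, in m: 0 free, 0.008 when the holder is fully home (stop at 0.012). It pushes back up with 6 N at first and about 11 N when the holder is home, more than the holder's weight, so a released holder is lifted about 8 mm.
- rack: Fixed light wooden tool rack, 85 x 235 mm, 65 mm high; origin at the centre of its underside. Three through holes of 28 mm diameter lie along its y axis at -72, 0 and +72 mm; each holds one tool by its collar. Which tool is in which hole varies.
- wood_tool: Bystander in the rack: loose tool with a round turned wooden handle (26 mm diameter, top 102 mm above its lower end), collar and plain shank; origin at the shank's lower end.
- blue_tool: Bystander in the rack: loose tool with a round blue handle (22 mm diameter) and thin steel pin (top 100 mm above its lower end), collar and plain shank; origin at the shank's lower end.
- jar: Bystander: loose closed jar, 48 mm diameter, 60 mm high; origin under its centre.
- tin: Bystander: loose flat brass tin, 60 mm diameter, 22 mm high; origin under its centre.
- hammer: Bystander: loose hammer lying on the bench, 220 mm long.
- driver: Bystander: loose screwdriver lying on the bench, 170 mm long.
- loupe: Bystander: loose black eye loupe, 38 mm diameter, 26 mm high; origin under its centre.

How it is judged:
On the way, in this order (a step that is already met when the one before it is completed fails the run):
1. the holder is held by the fingers with its shank drawn wholly out of the rack (z of holder_tip in the frame of rack above 0.068 m and contact force between holder and the fingers above 1 N), for 0.1 s.
2. the shank is in the hub with its key in the keyway (z of holder_tip in the frame of hub_mouth below -0.022 m and horizontal distance between holder_tip and hub_mouth below 0.004 m and x of holder_key in the frame of hub_mouth above 0.006 m and y of holder_key in the frame of hub_mouth between -0.004 and 0.004 m), for 0.1 s.
At the end, for the whole second after the job is handed in: The collar is within 2.5 mm of flush on the hub and within 4 mm of its axis, upright within 4 degrees, the key in the keyway (within 4 mm sideways of its middle), the ejector pressed in by more than 5.5 mm, and the fingers still grip the holder at its square grip (contact over 3 N), at rest (z of holder_collar in the frame of hub_mouth below 0.0025 m and horizontal distance between holder_collar and hub_mouth below 0.004 m and angle between holder_tip's own z axis and vertical below 0.07 rad and x of holder_key in the frame of hub_mouth above 0.006 m and y of holder_key in the frame of hub_mouth between -0.004 and 0.004 m and value of joint ejector above 0.0055 m and linear speed of holder below 0.02 m/s and contact force between holder and the fingers above 3 N and distance between the grasp point and holder_grip below 0.035 m); the arm keeps its last pose, push and grip.
It fails at once if another tool in the rack is moved by more than 30 mm (distance of any of wood_tool, blue_tool from where it was at the start of the episode above 0.03 m).
It fails at once if a thing on the bench (jar, tin, hammer, driver, loupe) is moved by more than 30 mm (distance of any of jar, tin, hammer, driver, loupe from where it was at the start of the episode above 0.03 m).
It also fails if it takes over 45 s, if anything falls off the work surface, if the arm or the gripper's body presses on something with over 40 N, if the wrist force passes 120 N, or if a joint passes its speed limit or range.

## Working session

There is one attempt and no reset: what is moved stays moved. The work goes in short steps, Python scripts to look and compute and a tool call to move; the robot and the scene stay as the last step left them, time stands still between calls to the robot, and variables do not carry over. Pictures are saved under pics/ and viewed, at most 10 in all, crops included, and the job is handed in when it is done.

Besides the shell and the picture viewer there is one more tool, called after ">>>" as name([rows], argument=value, ...), one row to a line, values as JSON. step_arm: Moves the arm, as the interface text tells. Its arguments: {"type":"object","properties":{"moves":{"type":"array"},"grip_force":{"type":"number"}},"required":["moves"]}

```bash
mkdir -p pics; cat > h.py <<'E'
import numpy as np, cv2
from workcell import telemetry, imaging, env
def grab(n):
    p=imaging.camera_params(n); im=imaging.read_camera(n); return im,np.array(p['camera_matrix']),np.array(p['pose']),p
def ray(K,T,u,v):
    d=np.linalg.inv(K)@[u,v,1]; d=T[:3,:3]@[d[0],-d[1],-d[2]]; return T[:3,3],d/np.linalg.norm(d)
def onz(K,T,u,v,z):
    o,d=ray(K,T,u,v); return o+d*(z-o[2])/d[2]
def proj(K,T,P):
    p=T[:3,:3].T@(np.array(P)-T[:3,3]); q=K@[p[0],-p[1],-p[2]]; return q[:2]/q[2]
def save(n,im): cv2.imwrite('pics/'+n,cv2.cvtColor(im,cv2.COLOR_RGB2BGR))
E
python3 - <<'E'
from h import *
np.set_printoptions(precision=4,suppress=True)
ims=[]
for n in ['scene','side','wrist']:
    im,K,T,p=grab(n); np.save(n+'.npy',im); print(n,K.tolist(),T,[k for k in p]); ims.append(im)
    save(n+'0.png',cv2.resize(im,(800,600)))
s=telemetry.get_state(); print(s)
E
```

```text
scene [[396.3161059018819, 0.0, 252.8295395358967], [0.0, 396.3161059018819, 192.45616814090653], [0.0, 0.0, 1.0]] [[-0.2095 -0.7352  0.6447  1.176 ]
 [ 0.9778 -0.1596  0.1358  0.1111]
 [ 0.003   0.6588  0.7523  0.7961]
 [ 0.      0.      0.      1.    ]] ['camera_matrix', 'pose']
side [[372.71370965389514, 0.0, 261.89844732448364], [0.0, 372.71370965389514, 195.8196682055657], [0.0, 0.0, 1.0]] [[-0.9222  0.293  -0.2525  0.337 ]
 [-0.3864 -0.6657  0.6384  0.5313]
 [ 0.0189  0.6863  0.7271  0.7216]
 [ 0.      0.      0.      1.    ]] ['camera_matrix', 'pose']
wrist [[344.23153699248104, 0.0, 256.72526360633395], [0.0, 344.23153699248104, 191.90610449715857], [0.0, 0.0, 1.0]] [[ 0.2898  0.9076  0.3039  0.2452]
 [-0.9571  0.2755  0.0901 -0.5263]
 [-0.0019 -0.317   0.9484  0.3731]
 [ 0.      0.      0.      1.    ]] ['camera_matrix', 'pose']
{'clock': 0.15, 'joint_pos': array([-1.4166,  0.3138,  0.0452,  1.3036,  0.    ,  1.4312]), 'qvel': array([ 0.0002, -0.0029,  0.0013,  0.0008,  0.    ,  0.0012]), 'tau': array([  0.0006, -48.1066,  29.8814,   0.0139,  -0.0002,   0.    ]), 'tcp_pos': array([ 0.1665, -0.55  ,  0.2306]), 'orientation': array([-0.0007,  0.9892,  0.1464,  0.    ]), 'wrist_force': array([-0.544 ,  0.0111,  0.0202]), 'ft_torque': array([ 0.0284, -0.0263,  0.0019]), 'grip_force': 0.0, 'finger_gap': 0.08565623550481666}
```

View pics/scene0.png

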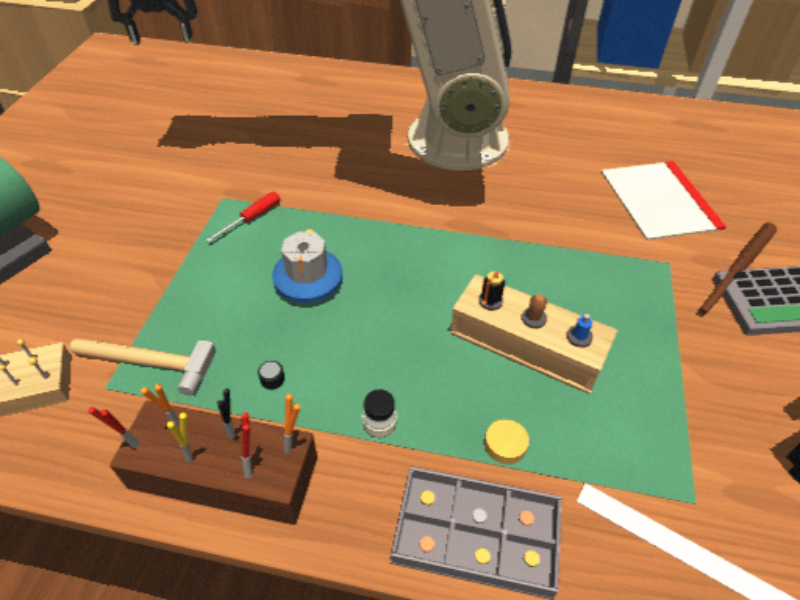

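View pics/side0.png

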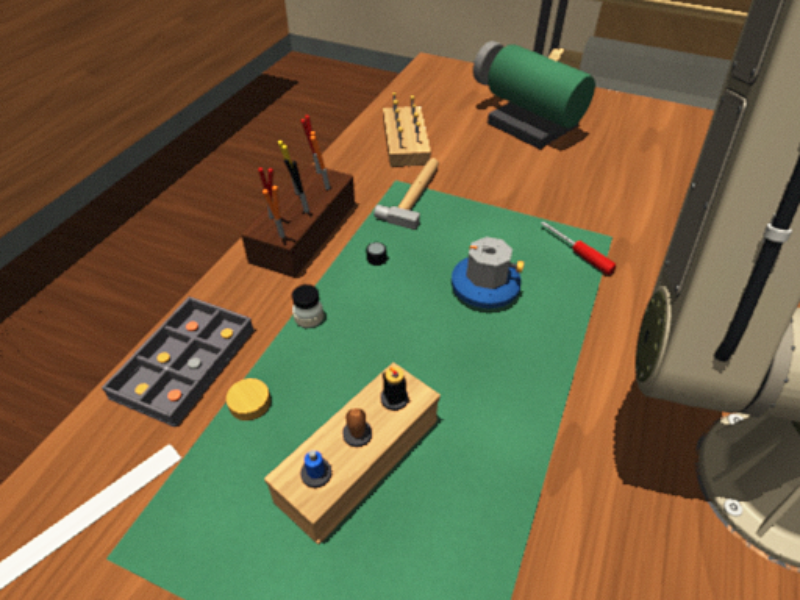

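The scene view shows the holder at about (492,290) of the 800 px image, in the end hole, and the hub at (304,245) with its orange mark facing the camera. The side view shows the holder at (395,385) and the hub at (490,255). I'll zoom in.

```bash
python3 - <<'E'
from h import *
a=np.load('scene.npy');b=np.load('side.npy')
def c(im,u,v,w=64,h=48): return cv2.resize(im[v-h//2:v+h//2,u-w//2:u+w//2],(400,300),interpolation=cv2.INTER_CUBIC)
save('z1.png',np.vstack([np.hstack([c(a,315,186),c(a,195,162)]),np.hstack([c(b,252,246),c(b,313,165)])]))
E
```

```text
(no output)
```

View pics/z1.png

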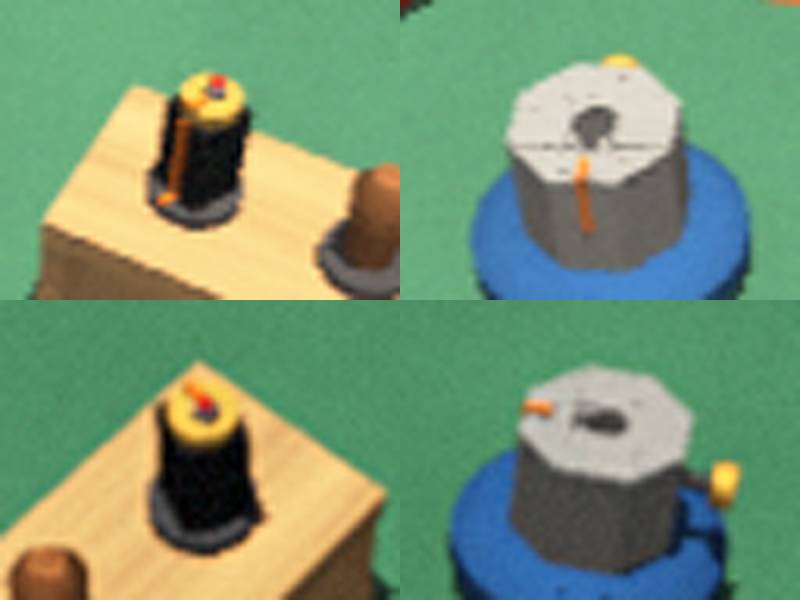

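```bash
cat >> h.py <<'E'
def tri(o1,d1,o2,d2):
    A=np.c_[d1,-d2]; t=np.linalg.lstsq(A,o2-o1,rcond=None)[0]; p,q=o1+d1*t[0],o2+d2*t[1]; return (p+q)/2,np.linalg.norm(p-q)
E
python3 - <<'E'
from h import *
np.set_printoptions(precision=4,suppress=True)
P={n:(np.array(imaging.camera_params(n)['camera_matrix']),np.array(imaging.camera_params(n)['pose'])) for n in('scene','side')}
a,b=P['scene'],P['side']
f=lambda u,v,o:(o[0]+u/6.25,o[1]+v/6.25)
A,B,C,D=(283,162),(163,138),(220,222),(281,141)
for nm,p,q,z in [('disc',f(213,98,A),f(205,110,C),.127),('dstripe',f(193,104,A),f(192,88,C),.127),('colstripe',f(170,198,A),None,.071),
  ('bore',f(195,122,B),f(202,121,D),.09),('mark',f(183,172,B),f(138,107,D),.09),('gripcorn',f(165,150,A),f(158,110,C),.1)]:
    print(nm,onz(*a,*p,z), onz(*b,*q,z) if q else '', tri(*ray(*a,*p),*ray(*b,*q)) if q else '')
# rack
E
```

```text
disc [0.5264 0.1266 0.127 ] [0.5141 0.1261 0.127 ] (array([0.5171, 0.1244, 0.12  ]), np.float64(0.005830264495308622))
dstripe [0.531  0.1196 0.127 ] [0.5213 0.1198 0.127 ] (array([0.5237, 0.1181, 0.1213]), np.float64(0.004129087450247563))
colstripe [0.5289 0.1171 0.071 ]  
bore [ 0.4863 -0.1882  0.09  ] [ 0.4838 -0.1921  0.09  ] (array([ 0.4843, -0.19  ,  0.0897]), np.float64(0.003497403536318753))
mark [ 0.5151 -0.1841  0.09  ] [ 0.5107 -0.1897  0.09  ] (array([ 0.5115, -0.187 ,  0.0891]), np.float64(0.005410057755804614))
gripcorn [0.5311 0.1122 0.1   ] [0.5363 0.1139 0.1   ] (array([0.5349, 0.1137, 0.1026]), np.float64(0.0035780164874277837))
```

View pics/wrist0.png

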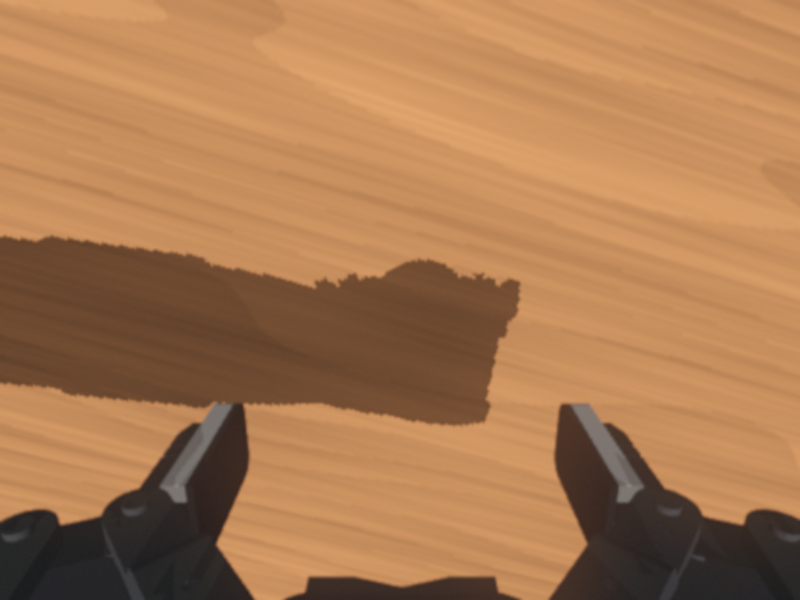

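The wrist view shows only bench and fingers, with the wrist camera on the tool's +x side. Next I move over the hub, on the way to the rack.

>>> step_arm([
  [[35,-22,0],[0,0,-0.12],60],
  [[70,-44,0],[0,0,-0.24],60],
  [[105,-65,0],[0,0,-0.36],60],
  [[140,-87,0],[0,0,-0.48],60],
  [[175,-109,0],[0,0,-0.58],60],
  [[210,-130,0],[0,0,-0.58],60],
  [[245,-152,0],[0,0,-0.58],60],
  [[280,-174,0],[0,0,-0.58],60],
])

```text
clock: 0.82
tcp_pos: [0.3849, -0.301, 0.2312]
orientation: [0.0, 0.906, 0.423, -0.0]
wrist_force: [0.9, -1.5, -0.3]
finger_gap: 0.0603
grip_force: 0.0
```

>>> step_arm([
  [[40,1,0],[0,0,0],60],
  [[80,2,0],[0,0,0],60],
  [[115,4,0],[0,0,0],60],
  [[140,5,0],[0,0,0],60],
  [[150,5,0],[0,0,0],60],
  [[150,5,0],[0,0,0],60],
  [[150,5,0],[0,0,0],60],
])

```text
clock: 1.4
tcp_pos: [0.4839, -0.191, 0.231]
orientation: [-0.0, 0.906, 0.424, -0.001]
wrist_force: [-0.5, -0.1, -0.8]
finger_gap: 0.0602
grip_force: 0.0
```

```bash
python3 - <<'E'
from h import *
im,K,T,_=grab('wrist'); np.savez('hub.npz',im=im,K=K,T=T); print(telemetry.get_state()['tcp_pos']); save('hub.png',cv2.resize(im,(800,600)))
E
```

```text
[ 0.48353875 -0.19153807  0.23104069]
```

View pics/hub.png

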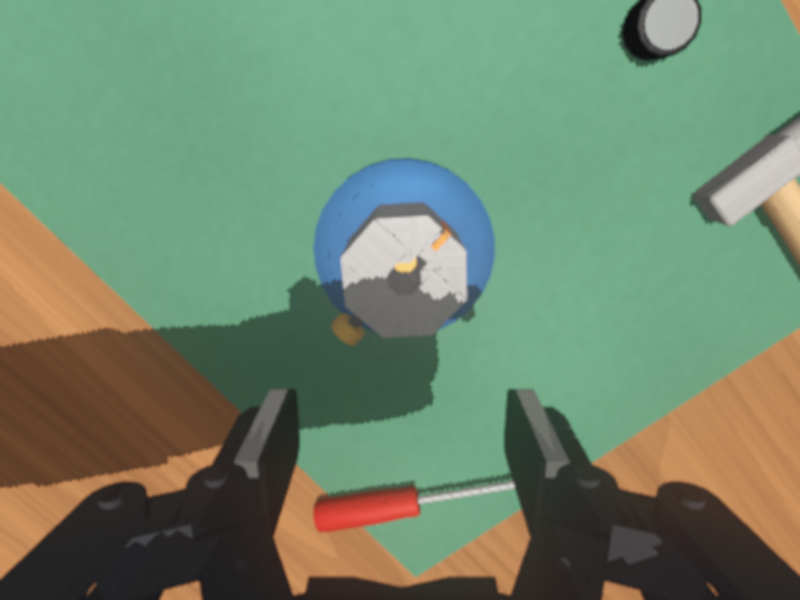

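The wrist view shows the hub octagon centred near (404,276) in the 800 px image and the orange mark at (442,239). I'll turn these into positions by masks, and work out the moves to the holder.

```bash
cat > hubm.py <<'E'
from h import *
np.set_printoptions(precision=4,suppress=True)
d=np.load('hub.npz'); im,K,T=d['im'],d['K'],d['T']
hsv=cv2.cvtColor(im,cv2.COLOR_RGB2HSV)
H,S,V=[hsv[...,i].astype(int) for i in range(3)]
m=((H<20)&(S>120)&(V>150)).astype(np.uint8); m[:130]=0;m[172:]=0;m[:,:260]=0;m[:,310:]=0
ys,xs=np.nonzero(m); print(len(xs),xs.mean(),ys.mean(),xs.min(),xs.max(),ys.min(),ys.max())
mk=onz(K,T,xs.mean()+0,ys.mean(),.09)
s=((S<50)&(V>40)).astype(np.uint8); s[:120]=0;s[225:]=0;s[:,:210]=0;s[:,310:]=0
c=max(cv2.findContours(s,0,2)[0],key=cv2.contourArea); hull=cv2.convexHull(c)
print(cv2.boundingRect(hull),cv2.approxPolyDP(hull,3,True)[:,0].tolist())
for u,v in [(404/1.5625,276/1.5625)]:
    p=onz(K,T,u,v,.09); print('hub',p,'mark',mk,'ang',np.degrees(np.arctan2(*(mk-p)[1::-1])),np.linalg.norm(mk-p))
E
python3 hubm.py
```

```text
51 281.80392156862746 153.01960784313727 277 287 146 159
(217, 130, 83, 87) [[270, 130], [298, 161], [299, 191], [277, 214], [245, 216], [217, 200], [218, 164], [242, 132]]
hub [ 0.486  -0.1913  0.09  ] mark [ 0.514 -0.188  0.09 ] ang 6.7563428043047695 0.028265742511416003
```

>>> step_arm([
  [[40,-25,0],[0,0,0],60],
  [[70,-50,0],[0,0,0],60],
  [[105,-75,0],[0,0,0],60],
  [[140,-100,0],[0,0,0],60],
  [[175,-125,0],[0,0,0],60],
  [[210,-150,0],[0,0,0],60],
  [[240,-170,0],[0,0,0],60],
  [[262,-178,0],[0,0,0],60],
])

```text
clock: 2.12
tcp_pos: [0.515, 0.1257, 0.2316]
orientation: [-0.0, 0.906, 0.423, 0.0]
wrist_force: [-0.5, -0.7, -0.1]
finger_gap: 0.0599
grip_force: 0.0
```

>>> step_arm([
  [[0,0,0],[0,0,0],60],
  [[0,0,0],[0,0,0],60],
])

```text
clock: 2.28
tcp_pos: [0.5159, 0.1238, 0.2311]
orientation: [0.0, 0.906, 0.423, -0.0]
wrist_force: [0.5, 0.2, 0.1]
finger_gap: 0.0602
grip_force: 0.0
```

```bash
python3 - <<'E'
from h import *
im,K,T,_=grab('wrist'); np.savez('hold.npz',im=im,K=K,T=T); print(telemetry.get_state()['tcp_pos']); save('hold.png',cv2.resize(im,(800,600)))
E
```

```text
[0.51577345 0.12294043 0.23111964]
```

View pics/hold.png

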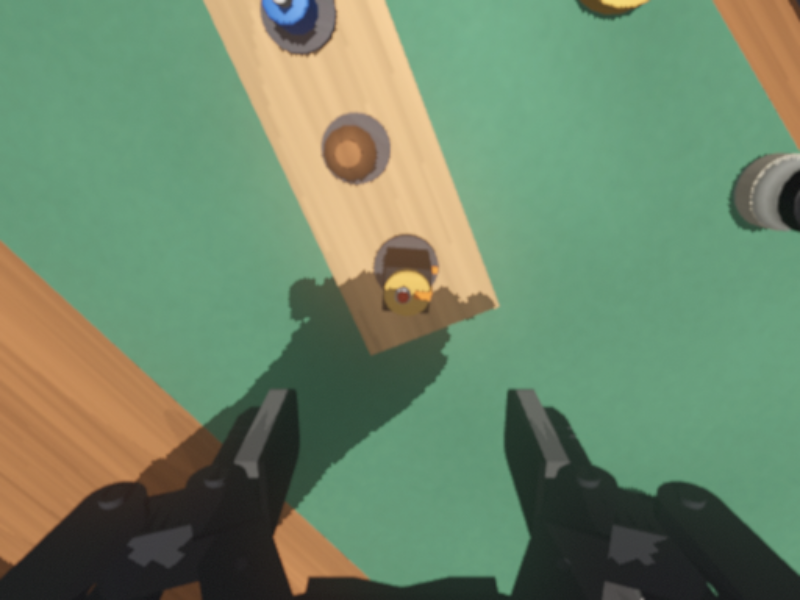

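The holder sits centred under the tool: disc at (408,292), collar at (407,264), key stripe pointing right (tool +y). A zoom will give the fine yaw.

```bash
python3 - <<'E'
from h import *
d=np.load('hold.npz'); im=d['im'][140:210,220:300]
im=cv2.convertScaleAbs(im,alpha=1.6,beta=15)
save('hz.png',cv2.resize(im,(800,700)[:1]+(700,),interpolation=cv2.INTER_CUBIC)[:600] if 0 else cv2.resize(im[:60],(800,600),interpolation=cv2.INTER_CUBIC))
E
```

```text
(no output)
```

View pics/hz.png

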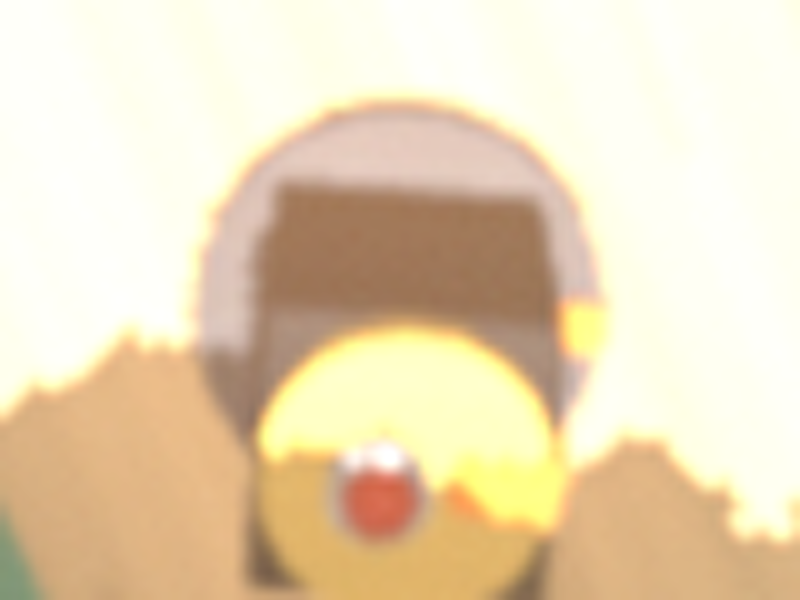

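```bash
python3 - <<'E'
from h import *
np.set_printoptions(precision=4,suppress=True)
d=np.load('hold.npz');K,T=d['K'],d['T']
a=np.radians(46.7); x=np.array([np.cos(a),np.sin(a),0])
for n,c,z,o in [('collar',(400,298),.071,0),('top',(407,314),.115,.012),('bot',(410,190),.071,.012),('disc',(408,475),.123,0),('disc',(408,475),.127,0)]:
    print(n,onz(K,T,219.55+c[0]/10,139.55+c[1]/10,z)-o*x)
E
```

```text
collar [0.5198 0.1238 0.071 ]
top [0.5183 0.1229 0.115 ]
bot [0.5186 0.1222 0.071 ]
disc [0.5198 0.1235 0.123 ]
disc [0.5206 0.1245 0.127 ]
```

>>> step_arm([
  [[2,2,30],[0,0,0.058],60],
  [[2,2,65],[0,0,0.058],60],
  [[2,2,100],[0,0,0.058],60],
  [[2,2,125],[0,0,0.058],60],
  [[2,2,143],[0,0,0.058],60],
  [[2,2,153],[0,0,0.058],60],
  [[2,2,153],[0,0,0.058],60],
  [[2,2,153],[0,0,0.058],60],
])

```text
clock: 3.0
tcp_pos: [0.5189, 0.123, 0.0786]
orientation: [0.0, 0.918, 0.396, -0.0]
wrist_force: [0.6, 0.8, 0.2]
finger_gap: 0.06
grip_force: 0.0
```

>>> step_arm([
  [[0,0,0],[0,0,0],36],
  [[0,0,0],[0,0,0],28],
  [[0,0,0],[0,0,0],20],
  [[0,0,0],[0,0,0],10],
  [[0,0,0],[0,0,0],10],
  [[0,0,0],[0,0,0],10],
  [[0,0,0],[0,0,0],10],
  [[0,0,0],[0,0,0],10],
], grip_force=60)

```text
clock: 3.67
tcp_pos: [0.52, 0.1244, 0.0798]
orientation: [0.001, 0.918, 0.397, 0.001]
wrist_force: [-0.0, -1.0, 6.6]
finger_gap: 0.0233
grip_force: 59.1
```

>>> step_arm([
  [[0,0,-10],[0,0,0],10],
  [[0,0,-25],[0,0,0],10],
  [[0,0,-45],[0,0,0],10],
  [[0,0,-70],[0,0,0],10],
  [[0,0,-95],[0,0,0],10],
  [[0,0,-112],[0,0,0],10],
  [[0,0,-112],[0,0,0],10],
  [[0,0,-112],[0,0,0],10],
])

```text
clock: 4.33
tcp_pos: [0.5192, 0.1247, 0.1911]
orientation: [0.0, 0.918, 0.397, 0.001]
wrist_force: [-0.5, 0.4, -2.7]
finger_gap: 0.0232
grip_force: 59.1
```

>>> step_arm([
  [[0,0,0],[0,0,0],10],
  [[0,0,0],[0,0,0],10],
])

```text
clock: 4.5
tcp_pos: [0.5175, 0.1244, 0.1885]
orientation: [-0.0, 0.918, 0.397, -0.002]
wrist_force: [0.4, -0.3, -2.2]
finger_gap: 0.0233
grip_force: 59.1
```

```bash
python3 - <<'E'
from h import *
w,_,_,_=grab('wrist');s,_,_,_=grab('side');c,_,_,_=grab('scene'); np.savez('lift.npz',w=w,s=s,c=c)
print(telemetry.get_state()['wrist_force'],telemetry.get_state()['ft_torque'])
a=cv2.resize(w[150:300,150:370],(400,300)); b=cv2.resize(s[170:290,190:350],(400,300)); d=cv2.resize(c[110:230,240:400],(400,300))
save('lift.png',np.vstack([np.hstack([a,b]),np.hstack([d,cv2.resize(w,(400,300))])]))
E
```

```text
[ 1.15544073 -0.57068363 -1.55899704] [0.00254104 0.06364385 0.01693449]
```

View pics/lift.png

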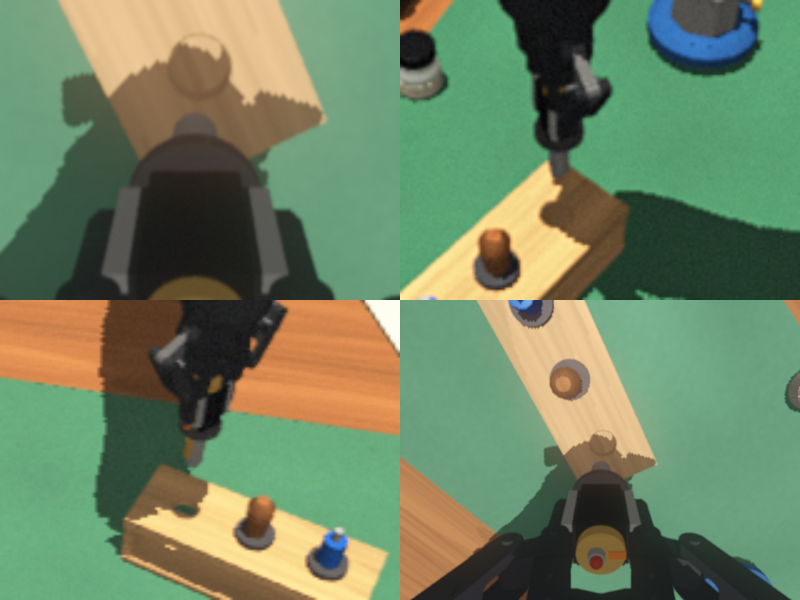

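The holder is upright in the fingers, clear of the rack (hole visible below), and the other tools haven't moved. Now I carry it to the hub, turning 50° on the way.

>>> step_arm([
  [[-26,20,0],[0,0,-0.11],10],
  [[-60,46,0],[0,0,-0.22],10],
  [[-92,70,0],[0,0,-0.33],10],
  [[-125,95,0],[0,0,-0.44],10],
  [[-157,120,0],[0,0,-0.55],10],
  [[-190,145,0],[0,0,-0.66],10],
  [[-222,169,0],[0,0,-0.77],10],
  [[-252,192,0],[0,0,-0.874],10],
])

```text
clock: 5.32
tcp_pos: [0.4868, -0.1773, 0.1898]
orientation: [-0.0, 0.664, 0.748, 0.0]
wrist_force: [-0.2, 0.6, -1.9]
finger_gap: 0.0231
grip_force: 59.2
```

>>> step_arm([
  [[0,0,0],[0,0,0],10],
  [[0,0,0],[0,0,0],10],
  [[0,0,0],[0,0,0],10],
])

```text
clock: 5.57
tcp_pos: [0.487, -0.1758, 0.1896]
orientation: [-0.001, 0.667, 0.745, -0.0]
wrist_force: [0.1, 0.4, -2.6]
finger_gap: 0.0232
grip_force: 59.2
```

```bash
python3 - <<'E'
from h import *
from scipy.spatial.transform import Rotation as R
np.set_printoptions(precision=4,suppress=True)
P=[];Q=[]
for i in range(4):
    im,K,T,_=grab('wrist'); s=telemetry.get_state(); P.append(s['tcp_pos']);q=s['orientation'];Q.append(q)
p=np.mean(P,0);q=np.mean(Q,0);q/=np.linalg.norm(q);r=R.from_quat(q[[1,2,3,0]]).as_matrix()
print(P,p,r); np.savez('at.npz',im=im,K=K,T=T)
for n,u,v,dz in [('collar',257.3,219,.015),('tip',257.3,206.5,.065)]:
    w=onz(K,T,u,v,p[2]-dz); print(n,r.T@(w-p))
sd,_,_,_=grab('side');c,_,_,_=grab('scene')
f=lambda x:cv2.resize(x,(400,300),interpolation=cv2.INTER_CUBIC)
save('at.png',np.vstack([np.hstack([f(im[150:300,150:370]),f(im)]),np.hstack([f(sd[105:195,260:380]),f(c[100:190,140:260])])]))
E
```

```text
[array([ 0.4872, -0.1751,  0.1898]), array([ 0.4874, -0.1747,  0.1899]), array([ 0.4875, -0.1746,  0.1901]), array([ 0.4877, -0.1745,  0.1902])] [ 0.4874 -0.1747  0.19  ] [[-0.1143  0.9935 -0.0007]
 [ 0.9935  0.1143  0.0006]
 [ 0.0007 -0.0006 -1.    ]]
collar [0.015  0.0011 0.015 ]
tip [0.0026 0.0012 0.065 ]
```

View pics/at.png

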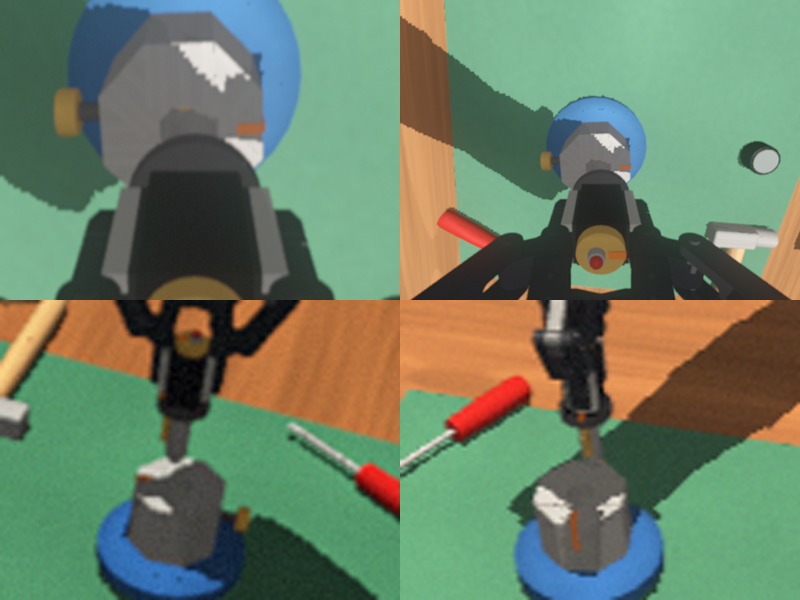

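TCP stopped 17 mm short in y, because the last rows were speed-limited. The hub mark and key now line up to the right. I'll measure where the holder sits in the gripper from the wrist image.

```bash
python3 - <<'E'
from h import *
np.set_printoptions(precision=1,suppress=True)
d=np.load('at.npz');im,K,T=d['im'],d['K'],d['T']
p=np.array([.4874,-.1747,.190]);a=np.radians(96.56);X=np.array([np.cos(a),np.sin(a),0]);Y=np.array([np.sin(a),-np.cos(a),0]);Z=np.array([0,0,-1.])
def pj(x,y,z): return proj(K,T,p+X*x+Y*y+Z*z)
for x0 in(0,-.002,-.004):
    print(x0,'tip',pj(x0+.005,0,.065),'shoulder',pj(x0+.008,0,.059),'collar bot',pj(x0+.019,0,.015),'top',pj(x0+.019,0,.009),'griptop',pj(x0+.012,0,-.035),'disc',pj(x0,0,-.047))
g=im.mean(2)
w=np.load('lift.npz')['w'].mean(2)
print('lift',w[195:245,255:260].mean(1)); print(g[195:245,255:260].mean(1)); 
hs=cv2.cvtColor(im,cv2.COLOR_RGB2HSV).astype(int); m=((hs[...,0]>15)&(hs[...,0]<35)&(hs[...,1]>110)&(hs[...,2]>90)).astype(np.uint8); m[:285]=0;m[:,:225]=0;m[:,290:]=0
print(cv2.boundingRect(m))
E
```

```text
0 tip [255.4 203. ] shoulder [255.4 201.8] collar bot [255.  211.5] top [254.9 216.2] griptop [254.3 280.9] disc [254.  331.5]
-0.002 tip [255.4 205.9] shoulder [255.4 204.8] collar bot [255.  215.3] top [254.9 220.1] griptop [254.3 285.7] disc [254.1 336.3]
-0.004 tip [255.4 208.8] shoulder [255.4 207.8] collar bot [255. 219.] top [254.9 223.9] griptop [254.3 290.4] disc [254.1 341.1]
lift [ 95.4  92.6  91.3  90.9  91.7  96.2  99.1 100.4 100.7 100.9  99.7  94.8
  88.8  87.7  87.4  87.1  86.9  86.3  86.3  86.7  84.7  75.3  63.1  56.6
  55.4  55.8  57.9  60.2  60.2  59.8  59.9  59.2  59.4  58.6  57.9  58.
  58.3  58.2  57.2  55.1  48.   37.9  34.4  33.3  33.2  32.1  32.3  32.1
  31.4  31.3]
[116.1 115.9 115.5 115.9 115.8 115.3 115.2 115.5 115.4 113.  108.1 102.9
  99.3  98.7  98.6  98.7  98.4  98.3  98.7  98.3  96.7  85.7  71.1  63.9
  62.4  63.1  66.4  68.9  69.3  68.7  69.3  69.1  68.5  68.9  68.7  68.8
  68.9  68.5  68.5  65.7  56.9  45.3  41.1  40.9  39.7  40.1  39.5  39.1
  39.3  38.8]
(225, 288, 64, 83)
```

```bash
python3 - <<'E'
from h import *
np.set_printoptions(precision=1,suppress=True)
d=np.load('at.npz');im,K,T=d['im'],d['K'],d['T']
p=np.array([.4874,-.1747,.190]);a=np.radians(96.56);r=np.c_[[np.cos(a),np.sin(a),0],[np.sin(a),-np.cos(a),0],[0,0,-1.]]
f=lambda x,y,z:1e3*(r.T@(onz(K,T,150+x*.55-.2,150+y*.5-.2,z)-p))
for n,x,y in [('top edge',175,12),('left',100,125),('right',264,115),('mark',249,128),('bore far edge',190,108),('boreL',161,122),('boreR',219,122)]: print(n,f(x,y,.09))
c=im[150:230,190:310]
hs=cv2.cvtColor(c,cv2.COLOR_RGB2HSV).astype(int)
m=(hs[...,0]<18)&(hs[...,1]>110)&(hs[...,2]>70); ys,xs=np.nonzero(m); k=xs>75; print('mark px',xs[k].mean()+190,ys[k].mean()+150,k.sum(), 1e3*(r.T@(onz(K,T,xs[k].mean()+190,ys[k].mean()+150,.09)-p)))
save('c.png',cv2.resize(cv2.convertScaleAbs(c,alpha=1.7),(780,520),interpolation=cv2.INTER_CUBIC))
E
```

```text
top edge [ 28.2  -6.9 100. ]
left [-15.5 -38.5 100. ]
right [-11.4  29.7 100. ]
mark [-16.7  23.6 100. ]
bore far edge [ -8.6  -1.  100. ]
boreL [-14.3 -13.1 100. ]
boreR [-14.2  11.1 100. ]
mark px 287.22388059701495 213.92537313432837 67 [-16.8  24.  100. ]
```

View pics/c.png

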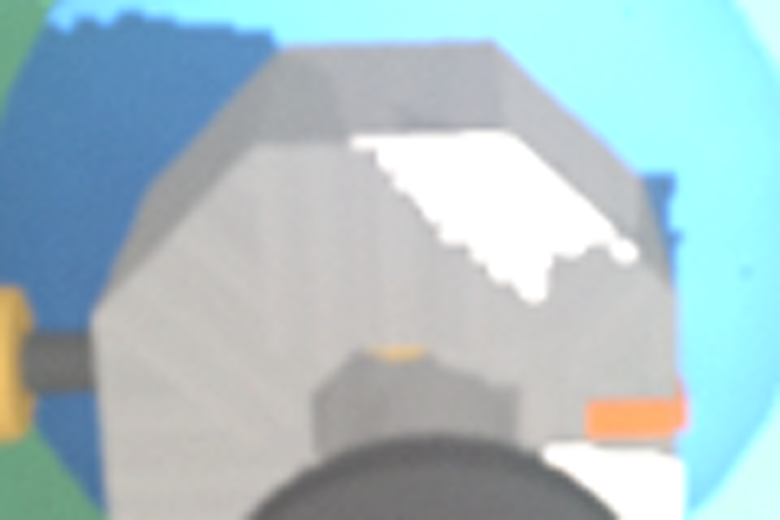

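```bash
python3 - <<'E'
from h import *
np.set_printoptions(precision=1,suppress=True)
d=np.load('at.npz');im,K,T=d['im'],d['K'],d['T']
p=np.array([.4874,-.1747,.190]);a=np.radians(96.56);r=np.c_[[np.cos(a),np.sin(a),0],[np.sin(a),-np.cos(a),0],[0,0,-1.]]
f=lambda x,y,z=.09:1e3*(r.T@(onz(K,T,190+x/6.5-.4,150+y/6.5-.4,z)-p))[:2]
for n,x,y in [('top1',250,143),('top2',505,131),('L1',93,315),('L2',105,500),('R1',677,290),('R2',685,500),('m1',587,417),('m2',686,415),('mouth far',400,348),('notchTR',520,385),('boreL',312,400)]: print(n,f(x,y))
cam=r.T@T[:3,:3]; print(cam*100)
E
```

```text
top1 [ 16.4 -20.1]
top2 [17.8  8.5]
L1 [ -4.1 -38.7]
L2 [-27.3 -38.4]
R1 [-0.9 28.4]
R2 [-27.2  30.2]
m1 [-16.6  18.4]
m2 [-16.4  30. ]
mouth far [-8.1 -3.4]
notchTR [-12.6  10.5]
boreL [-14.5 -13.7]
[[  0.1  94.9  31.6]
 [100.   -0.1   0. ]
 [  0.1  31.6 -94.9]]
```

The zoom shows the hub's far flat at (250,143)–(505,131) and its mark at (587–686,417). The hub is turned about 2° from the tool, and its centre lies about (-14.5,-5) mm from the holder axis along the tool's axes. I'll centre over it, come down to just above the mouth, then go on by force.

>>> step_arm([
  [[-8,-3,0],[0,0,-0.022],10],
  [[-14.5,-5,5],[0,0,-0.022],10],
  [[-14.5,-5,15],[0,0,-0.022],10],
  [[-14.5,-5,24],[0,0,-0.022],10],
  [[-14.5,-5,28],[0,0,-0.022],10],
  [[-14.5,-5,28],[0,0,-0.022],10],
  [[-14.5,-5,28],[0,0,-0.022],10],
  [[-14.5,-5,28],[0,0,-0.022],10],
])

```text
clock: 6.53
tcp_pos: [0.4843, -0.1908, 0.1623]
orientation: [0.0, 0.658, 0.753, 0.0]
wrist_force: [-0.3, -0.1, -2.1]
finger_gap: 0.0232
grip_force: 59.2
```

```bash
cat > st.py <<'E'
from h import *
import sys
np.set_printoptions(precision=4,suppress=True)
S=[]
for i in range(4):
    im,K,T,_=grab('wrist'); S.append(telemetry.get_state())
p=np.mean([s['tcp_pos'] for s in S],0); q=np.mean([s['orientation'] for s in S],0)
psi=2*np.arctan2(q[2],q[1])
print('t',S[-1]['clock'],p,'psi',np.degrees(psi),'q',q,'F',np.mean([s['wrist_force'] for s in S],0),'M',np.mean([s['ft_torque'] for s in S],0),'gap',S[-1]['finger_gap'],S[-1]['grip_force'])
r=np.c_[[np.cos(psi),np.sin(psi),0],[np.sin(psi),-np.cos(psi),0],[0,0,-1.]]
np.savez('last.npz',im=im,K=K,T=T,p=p,r=r)
hs=cv2.cvtColor(im,cv2.COLOR_RGB2HSV).astype(int)
m=((hs[...,0]<18)&(hs[...,1]>110)&(hs[...,2]>70)).astype(np.uint8); m[:,:258]=0;m[:,330:]=0;m[:120]=0;m[290:]=0
n,l,s,c=cv2.connectedComponentsWithStats(m)
for i in range(1,n):
    if s[i,4]>12: print('orange',s[i],c[i],1e3*(r.T@(onz(K,T,*c[i],.09)-p))[:2])
E
python3 st.py
```

```text
t 6.7333 [ 0.4845 -0.191   0.1627] psi 97.77739614200006 q [0.0004 0.6575 0.7534 0.0001] F [ 0.1442 -0.3546 -2.0384] M [ 0.0021  0.0147 -0.0215] gap 0.023524484429725726 59.21623170375824
orange [291 205  16   6  78] [298.3205 207.8974] [-1.5848 28.6454]
```

>>> step_arm([
  [[0,0,4],[0,0,0],10],
  [[0,0,8],[0,0,0],10],
  [[0,0,10],[0,0,0],10],
  [[0,0,12],[0,0,0],10],
  [[0,0,14],[0,0,0],10],
  [[0,0,14],[0,0,0],10],
])

```text
clock: 7.23
tcp_pos: [0.4839, -0.1908, 0.1477]
orientation: [-0.0, 0.658, 0.753, -0.0]
wrist_force: [-0.3, 0.9, -2.2]
finger_gap: 0.023
grip_force: 59.2
```

```bash
python3 st.py
```

```text
t 7.4333 [ 0.4842 -0.1909  0.1482] psi 97.77435192519275 q [-0.      0.6575  0.7534 -0.    ] F [-0.0345  0.2389 -2.1402] M [0.0148 0.003  0.0309] gap 0.02293558254383996 59.216031432151794
orange [293 213  18   7  99] [301.5051 216.3535] [-1.698  28.9962]
```

The tip is in the bore with no contact force. Pushing on.

>>> step_arm([
  [[0,0,2],[0,0,0],10],
  [[0,0,4],[0,0,0],10],
  [[0,0,6],[0,0,0],10],
  [[0,0,6],[0,0,0],10],
  [[0,0,6],[0,0,0],10],
])

```text
clock: 7.85
tcp_pos: [0.4841, -0.1908, 0.1421]
orientation: [-0.0, 0.658, 0.753, -0.0]
wrist_force: [0.7, -0.6, -1.8]
finger_gap: 0.023
grip_force: 59.2
```

>>> step_arm([
  [[0,0,1],[0,0,0],10],
  [[0,0,2],[0,0,0],10],
  [[0,0,3],[0,0,0],10],
  [[0,0,4],[0,0,0],10],
  [[0,0,5],[0,0,0],10],
  [[0,0,5],[0,0,0],10],
])

```text
clock: 8.35
tcp_pos: [0.4841, -0.1908, 0.137]
orientation: [-0.0, 0.658, 0.753, -0.0]
wrist_force: [-1.2, -0.3, -2.2]
finger_gap: 0.0233
grip_force: 59.2
```

```bash
python3 st.py
```

```text
t 8.55 [ 0.4842 -0.1909  0.1373] psi 97.77363310222239 q [-0.      0.6575  0.7534 -0.    ] F [ 0.1062 -0.4058 -2.377 ] M [ 0.0293 -0.0117  0.008 ] gap 0.023283837952769913 59.21634614467621
orange [295 220  19   7 110] [303.8636 223.3636] [-1.6367 29.028 ]
```

>>> step_arm([
  [[0,0,1],[0,0,0],10],
  [[0,0,2],[0,0,0],10],
  [[0,0,3],[0,0,0],10],
  [[0,0,4],[0,0,0],10],
  [[0,0,5],[0,0,0],10],
  [[0,0,6],[0,0,0],10],
  [[0,0,6],[0,0,0],10],
])

```text
clock: 9.13
tcp_pos: [0.4841, -0.1909, 0.131]
orientation: [-0.0, 0.658, 0.753, -0.0]
wrist_force: [0.8, 0.1, -2.2]
finger_gap: 0.0236
grip_force: 59.2
```

```bash
python3 st.py
```

```text
t 9.3333 [ 0.4842 -0.1909  0.1312] psi 97.77295269638473 q [-0.      0.6576  0.7534 -0.    ] F [ 0.2135 -0.1916 -1.8475] M [ 0.0216 -0.0115 -0.0193] gap 0.02338992560749921 59.216086864471436
orange [296 224  19   7 111] [304.9279 227.4324] [-1.5865 28.8708]
```

The key has entered with no contact. Down to just above the ejector.

>>> step_arm([
  [[0,0,2],[0,0,0],10],
  [[0,0,4],[0,0,0],10],
  [[0,0,6],[0,0,0],10],
  [[0,0,8],[0,0,0],10],
  [[0,0,10],[0,0,0],10],
  [[0,0,12],[0,0,0],10],
  [[0,0,14],[0,0,0],10],
  [[0,0,15],[0,0,0],10],
])

```text
clock: 10.0
tcp_pos: [0.4841, -0.1908, 0.1159]
orientation: [-0.0, 0.658, 0.753, -0.0]
wrist_force: [-0.5, 0.2, -2.3]
finger_gap: 0.023
grip_force: 59.2
```

>>> step_arm([
  [[0,0,2],[0,0,0],10],
  [[0,0,4],[0,0,0],10],
  [[0,0,6],[0,0,0],10],
  [[0,0,6],[0,0,0],10],
], grip_force=110)

```text
clock: 10.33
tcp_pos: [0.4844, -0.1911, 0.1107]
orientation: [0.0, 0.658, 0.753, -0.0]
wrist_force: [-1.5, 0.1, 5.5]
finger_gap: 0.0228
grip_force: 108.7
```

```bash
python3 st.py
```

```text
t 10.5333 [ 0.4844 -0.1911  0.1108] psi 97.7739239740343 q [ 0.0004  0.6575  0.7534 -0.    ] F [-1.6875  0.8235  4.8352] M [ 0.2057  0.4361 -0.0002] gap 0.022851912910856545 108.6834168434143
orange [300 238  22  10 163] [310.1472 243.1902] [-1.3821 28.8871]
```

The ejector is in contact at about 7 N. Pressing home in small steps.

>>> step_arm([
  [[0,0,1],[0,0,0],10],
  [[0,0,2],[0,0,0],10],
  [[0,0,3],[0,0,0],10],
  [[0,0,4],[0,0,0],10],
  [[0,0,4],[0,0,0],10],
])

```text
clock: 10.95
tcp_pos: [0.4844, -0.1911, 0.1068]
orientation: [0.0, 0.658, 0.753, -0.0]
wrist_force: [-2.0, 1.9, 6.9]
finger_gap: 0.0232
grip_force: 108.9
```

>>> step_arm([
  [[0,0,1],[0,0,0],10],
  [[0,0,1],[0,0,0],10],
  [[0,0,2],[0,0,0],10],
  [[0,0,2],[0,0,0],10],
])

```text
clock: 11.28
tcp_pos: [0.4844, -0.1911, 0.105]
orientation: [0.0, 0.658, 0.753, 0.0]
wrist_force: [-2.5, 1.1, 8.4]
finger_gap: 0.0229
grip_force: 109.2
```

>>> step_arm([
  [[0,0,0.5],[0,0,0],10],
  [[0,0,1],[0,0,0],10],
  [[0,0,1],[0,0,0],10],
  [[0,0,1],[0,0,0],10],
])

```text
clock: 11.62
tcp_pos: [0.4845, -0.1911, 0.1049]
orientation: [0.001, 0.658, 0.753, 0.0]
wrist_force: [-4.2, 1.5, 14.1]
finger_gap: 0.0228
grip_force: 110.1
```

>>> step_arm([
  [[0,0,0.5],[0,0,0],10],
  [[0,0,1],[0,0,0],10],
  [[0,0,1],[0,0,0],10],
  [[0,0,1],[0,0,0],10],
])

```text
clock: 11.95
tcp_pos: [0.4845, -0.1911, 0.1049]
orientation: [0.001, 0.658, 0.753, 0.0]
wrist_force: [-7.3, 2.5, 22.1]
finger_gap: 0.0226
grip_force: 111.0
```

Seated: TCP stopped at z = 0.1049 m, as predicted for flush, and the force is rising steeply. Last check, then hand in.

```bash
python3 st.py; python3 -c "
from workcell import env
print(env.hand_in())"
```

```text
t 12.15 [ 0.4845 -0.1911  0.1049] psi 97.77915818402072 q [ 0.0011  0.6575  0.7534 -0.    ] F [-6.4734  3.4814 20.5997] M [ 0.7184  1.5929 -0.0384] gap 0.022631453896545962 111.01666688919067
orange [301 243  23  10 175] [311.9714 248.3543] [-1.3097 28.9421]
the job is handed in; nothing more can be done
None
```

I handed the job in at 12.15 s with the holder pressed home in the hub, its key in the keyway, and still gripped at about 111 N. The hand-in returned no verdict; I judged the seating from force and position, since the arm stopped at the height expected for a flush collar.

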